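# Start the leather creaser

## Robot

A 6-joint arm with a two-finger parallel gripper is mounted at the origin on the work surface. World frame = base frame: x ahead of the robot, y to its left, z up, the work surface at z = 0. Lengths are in m, angles in rad, forces in N, time in s.
With the tool pointing down it reaches from about 0.35 to 0.775 m from the base axis. Payload 5.5 kg.
Tool frame: the origin (TCP) lies between the finger pads; the fingertips stand 17 mm ahead of it and the grasp point (between the pads) lies 2 mm behind it (env.finger_overhang is the distance from the TCP to the fingertips, in m); z points along the fingers, y is the line along which they close (so a half turn about z gives the same grasp; the last joint's range is limited). The gripper opens to 85 mm and grips with 20 to 120 N. Pads are 22 mm wide; open, the fingers measure 114 mm over their backs; the gripper's body (76 mm by 85 mm) begins 54 mm behind the grasp point. The pads swing forward as they close: fully open they stand 13 mm farther back than shut.
Start: joints at [0.994, 0.313, 0.046, 1.304, 0, 1.431], TCP at [0.243, 0.521, 0.248] pointing down, gripper open.
Joint ranges: [-2.76, 2.76], [-0.86, 1.69], [-1.03, 1.26], [-2.2, 2.34], [-1.47, 1.5], [-3.14, 3.14]. Speed limits (rad/s): [2.57, 2.57, 3.14, 3.14, 3.14, 3.14].

## Interface

Orientations are given as a unit quaternion [w, x, y, z].
In Python, from workcell import env gives the robot as it stands. The module is installed in compiled form; this text tells all that it offers.
- The arm moves only by the shell command python3 -m pendant 'ROWS' [FORCE]. ROWS is JSON, a list of rows, each a list of 5 numbers: the gripper's target within -1 to 1 (fully open at 1, half-way at 0, shut at -1), then the shift along the tool's x, y, z in m, then the turn about the tool's z in rad. A call has 1 to 8 rows; each row shifts and turns the commanded pose from where the row before left it, along the tool's axes as they then stand; what a row does not reach is not made up. A row lasts 1/8 s, in which the tool goes at most 62.5 mm and 10.7 degrees, less where a joint would pass 70% of its speed; a pose out of reach is approached as far as the arm can. A call with a gripper value outside its range is refused whole. The fingers move at their own pace and stop on an object; FORCE is the grip in N (left out, the last holds). Time passes only in rows, so rows that do not move let the fingers close. It gives the time, the measured TCP pose, the force, the opening and the grip force at its end, in the units of the state.
- env.get_state(): the state, without advancing time (a new reading comes with each control period).
- env.read_camera(name): name is "side" or "top" or "wrist"; returns the picture (384x512x3 uint8, red, green, blue); there is no depth.
- env.calibration(name): a dict with "K" (3x3 intrinsics, pixels), "distortion" ([k1, k2, p1, p2, k3] as OpenCV has them; the pictures are not rectified), "T" (4x4, takes a point from camera to world coordinates); the wrist camera has in their place "tool_from_camera" (4x4, takes a point from camera to tool coordinates, whose origin is the TCP and whose axes are the flange's). Camera axes: x right, y down, z forward; pixel columns grow to the right and rows downward; lengths in m; the calibration is good to about 2 mm. A picture is of the moment at which its call begins: read the wrist's pose just before it. calibration takes no time and is no camera call.
- env.hand_in(): hands the job in; it is judged then, once.
Trained networks look in the newest picture that a camera, given by its name, has taken for a name from the list of things; names that differ only in an ending like _2 or _b are one class to them, and where a whole thing is asked for, a point or a joint stands for the part that bears it (a point fixed in the world has none). Each returns a list of dicts, best first, with "score" (0 to 1); they miss things now and then, are a little off and sometimes report something else, mostly with a low value. They report only what shows in the picture. A call takes as long as a camera call.
- env.recognise(camera, label): "centre" ([column, row] in pixels, amid what is visible of it).
The state is a dict: "clock": time; "joint_pos": joint angles; "qvel": joint speeds; "tau": joint torques, N m; "tcp_pos": TCP position; "orientation": TCP orientation; "wrist_force": force on the tool from outside, world axes, zero at the start; "ft_torque": the same for the moment, N m; "finger_gap": finger opening in m; "grip_force": force on a finger pad.
Only numpy, scipy, OpenCV 4.12 (cv2) and the standard library are available. Lean on these libraries where they do the work, as an engineer would, in place of code of your own. Each camera call takes 0.05 s, during which the arm holds its last target. There are 200 camera calls.

## Task

Start the blue creaser unit on the leather bench: with the fingertips push its orange lever all the way over, away from the robot, and only then gently press the green button well down, let it spring back up and draw clear. Leave the red and yellow buttons, the black dial and the loose jar, tin, mallet and brush as they are, and pick nothing up.

Things in the scene. Friction and masses are not known exactly. Their poses are not given: they have to be found in the camera images.
- unit: blue steel creaser power unit fixed to the bench, 240 (x) x 380 (y) x 60 mm high. Origin: centre of its underside; its -x side is the front, facing the robot. Controls stand on its flat top in a row 62 mm to -x of the middle: three buttons about 58 mm apart, lever and dial at the ends at y = +-145 mm; order varies. A fixed hand piece in a wire cradle, 30 mm high, lies along the rear edge
- lever_base: grey block of the main switch, 70 (x) by 50 (y) by 25 mm high, fixed on the unit's top; origin: centre of its underside; axes as the unit's. The lever turns about a line along y, 22 mm above this origin
- lever (a joint): angle of the main switch lever in rad: 0 leans 0.5 rad to the front (off, towards the robot), 0.5 upright, 1.0 leans 0.5 rad to the rear (on, away from the robot, against its stop). It starts at 0 to 0.2. It is stiff enough to stay where it is left; under 2 N at the ball moves it
- lever_tip (a point): centre of the orange ball, 26 mm diameter, at the end of the lever's 10 mm steel rod, 70 mm from the turning line; it turns with the lever
- green_base: green start button: round push button, 28 mm cap in a fixed black collar 44 mm across and 12 mm high; origin: centre of the collar's underside, on the unit's top; axes as the unit's. The flat cap top stands 24 mm above that origin at rest, 16 mm when fully pressed
- green (a joint): travel of the green button: 0 at rest (up), grows to 0.008 m fully pressed; a spring returns it, about 1.5 N starts it and 5 N holds it fully down, against a hard stop
- yellow_base: yellow button, to be left alone: same make and size as the green one, same origin
- yellow (a joint): travel of the yellow button: same as the green one
- red_base: red button, to be left alone: same make and size as the green one, same origin
- red (a joint): travel of the red button: same as the green one
- dial_pointer (a point): white mark on the black heat dial, to be left alone: 18 mm from the dial's axis, 44 mm above the unit's top; the dial is 40 mm across with a bar grip 14 mm wide, 44 mm high in all, on a 64 mm round foot
- paint_jar: small jar of edge paint with a black cap, 44 mm diameter, 60 mm high, standing loose on the unit's top behind the controls; origin: centre of its underside
- wax_tin: round brass-coloured wax tin, 62 mm diameter, 26 mm high, standing loose on the unit's top behind the controls; origin: centre of its underside
- mallet: wooden mallet 260 mm long lying on the bench beside the unit, about 26 mm high; origin: under the middle of its length; handle to its -x
- glue_brush: flat glue brush 200 mm long lying on the bench beside the unit, about 20 mm high; origin: under the middle of its length; handle to its -x

How it is judged:
On the way, in this order (a step that is already met when the one before it is completed fails the run):
1. the lever is pushed over to the on side (value of joint lever above 0.85 rad and value of joint green below 0.0015 m), for 0.2 s.
2. the green button is pressed with the lever on (value of joint green above 0.005 m and value of joint lever above 0.85 rad), for 0.1 s.
3. the green button is let up again (value of joint green below 0.0015 m), for 0.2 s.
At the end, for the whole second after the job is handed in: The lever rests over on the on side (past 0.85 of its 1.0 rad), the green button has been pressed at least 5 mm after that and is up again (within 1.5 mm), the red and yellow buttons are up (within 2 mm), the dial's mark is within 5 mm and every loose thing within 12 mm of where it started, at rest (all of step 1 and not (value of joint red above 0.002 m) and not (value of joint yellow above 0.002 m) and not (distance of dial_pointer from where it was at the start of the episode above 0.005 m) and not (distance of any of paint_jar, wax_tin, mallet, glue_brush from where it was at the start of the episode above 0.012 m) and linear speed of each of paint_jar, wax_tin, mallet, glue_brush below 0.02 m/s); the robot touches nothing.
It fails at once if the red or yellow button is pressed (over 2 mm) (value of joint any of red, yellow above 0.002 m).
It fails at once if the green button is pressed (over 3 mm) before the lever is on (value of joint green above 0.003 m and value of joint lever below 0.85 rad).
It fails at once if the green button or its collar is pressed roughly (over 20 N) (contact force between green_base and anything else above 20 N).
It fails at once if the dial is turned (its mark moves over 5 mm) (distance of dial_pointer from where it was at the start of the episode above 0.005 m).
It fails at once if the jar, tin, mallet or brush is shifted, lifted or carried (over 12 mm) (distance of any of paint_jar, wax_tin, mallet, glue_brush from where it was at the start of the episode above 0.012 m).
It also fails if it takes over 38 s, if anything falls off the work surface, if the arm or the gripper's body presses on something with over 40 N, if the wrist force passes 120 N, or if a joint passes its speed limit or range.

## Working session

There is one attempt and no reset: what is moved stays moved. The work goes in short steps, Python scripts to look and compute and a shell command to move; the robot and the scene stay as the last step left them, time stands still between calls to the robot, and variables do not carry over. Pictures are saved under pics/ and viewed, at most 10 in all, crops included, and the job is handed in when it is done.

```bash
mkdir -p pics
cat > h.py <<'E'
import numpy as np, cv2
from workcell import env
from scipy.spatial.transform import Rotation as R
def camT(n):
    c=env.calibration(n)
    if 'T' in c: T=np.array(c['T'])
    else:
        s=env.get_state(); q=s['orientation']; W=np.eye(4); W[:3,:3]=R.from_quat([q[1],q[2],q[3],q[0]]).as_matrix(); W[:3,3]=s['tcp_pos']; T=W@np.array(c['tool_from_camera'])
    return np.array(c['K']),np.array(c['distortion']),T
def onplane(n,px,z,cal=None):
    K,d,T=cal or camT(n)
    u=cv2.undistortPoints(np.array([[px]],float),K,d)[0,0]
    r=T[:3,:3]@np.array([u[0],u[1],1]); o=T[:3,3]
    return o+r*(z-o[2])/r[2]
def proj(n,P,cal=None):
    K,d,T=cal or camT(n); I=np.linalg.inv(T)
    return cv2.projectPoints(np.array(P,float).reshape(-1,3),cv2.Rodrigues(I[:3,:3])[0],I[:3,3],K,d)[0][:,0]
Z={'green_base':.078,'yellow_base':.078,'red_base':.078,'lever_base':.075,'lever_tip':.14,'dial_pointer':.104,'paint_jar':.09,'wax_tin':.073,'unit':.06,'mallet':.013,'glue_brush':.01}
E
python3 - <<'E'
from h import *
s=env.get_state();print({k:np.round(s[k],3) for k in('tcp_pos','orientation','wrist_force','finger_gap','clock')})
for n in('top','side'):
    im=env.read_camera(n); cv2.imwrite(f'pics/{n}.png',im[:,:,::-1])
    print(n,camT(n)[2][:3,3].round(3))
    for l in Z:
        for r in env.recognise(n,l)[:2]: print(l,round(r['score'],2),np.round(r['centre'],1),onplane(n,r['centre'],Z[l]).round(3))
E
```

```text
{'tcp_pos': array([0.243, 0.521, 0.247]), 'orientation': array([-0.   ,  0.217,  0.976, -0.001]), 'wrist_force': array([-0.021,  0.104,  0.218]), 'finger_gap': np.float64(0.085), 'clock': np.float64(0.0)}
top [0.504 0.027 1.464]
green_base 0.53 [278.1 224.6] [ 0.536 -0.054  0.078]
yellow_base 0.43 [266.5 230.2] [ 0.521 -0.022  0.078]
yellow_base 0.3 [242.6 229.4] [0.524 0.046 0.078]
red_base 0.69 [245.1 229.2] [0.524 0.039 0.078]
lever_base 0.76 [213.1 229.4] [0.524 0.129 0.075]
lever_tip 0.59 [212.4 236.6] [0.504 0.126 0.14 ]
dial_pointer 0.7 [311.2 222.3] [ 0.541 -0.145  0.104]
paint_jar 0.67 [231.9 193.5] [0.624 0.075 0.09 ]
wax_tin 0.69 [294.  189.3] [ 0.637 -0.101  0.073]
wax_tin 0.36 [280.5 227.6] [ 0.528 -0.061  0.073]
unit 0.71 [261. 204.] [ 0.596 -0.007  0.06 ]
mallet 0.66 [166.4 200. ] [0.613 0.272 0.013]
glue_brush 0.76 [356.  185.9] [ 0.652 -0.293  0.01 ]
side [ 0.373 -0.439  0.729]
green_base 0.73 [235.4 236.4] [ 0.529 -0.07   0.078]
yellow_base 0.83 [224.7 219.7] [ 0.528 -0.021  0.078]
yellow_base 0.36 [211.1 202.9] [0.522 0.036 0.078]
red_base 0.54 [210.7 202.1] [0.523 0.038 0.078]
red_base 0.47 [244.9 170.6] [0.636 0.084 0.078]
lever_base 0.69 [194.6 174.9] [0.525 0.136 0.075]
lever_tip 0.49 [180.9 163.2] [0.497 0.126 0.14 ]
dial_pointer 0.75 [261.3 266.2] [ 0.535 -0.168  0.104]
paint_jar 0.95 [245.6 169.9] [0.634 0.075 0.09 ]
wax_tin 0.64 [285.3 226.9] [ 0.635 -0.1    0.073]
wax_tin 0.63 [214.1 142.7] [0.616 0.216 0.073]
unit 0.66 [254.3 227.2] [ 0.581 -0.06   0.06 ]
mallet 0.87 [214.1 146. ] [0.632 0.263 0.013]
glue_brush 0.74 [343.8 315.6] [ 0.647 -0.302  0.01 ]
```

```bash
python3 -c "
import cv2,numpy as np
a=cv2.imread('pics/top.png');b=cv2.imread('pics/side.png')
cv2.imwrite('pics/both.png',cv2.resize(np.vstack([a,b]),(400,600)))"
```

```text
(no output)
```

View pics/top.png

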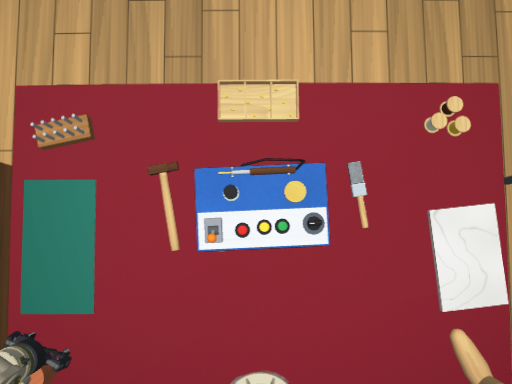

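View pics/side.png

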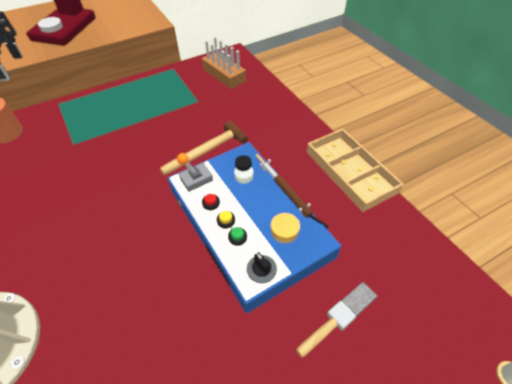

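The pictures show, in the top view, lever base (213,229) with ball (211,238), red (242,230), yellow (264,227), green (282,226), dial (313,223). The jar is at (231,192) and the tin at (295,191), with mallet and brush on either side. The networks agree with this. Next I refine by colour and plan the approach.

```bash
cat > refine.py <<'E'
from h import *
from scipy.ndimage import label,center_of_mass
def blob(im,hue,near,rad):
    hsv=cv2.cvtColor(im,cv2.COLOR_RGB2HSV); m=(abs(hsv[:,:,0].astype(int)-hue)<6)&(hsv[:,:,1]>150)&(hsv[:,:,2]>70)
    yy,xx=np.mgrid[:384,:512]; m&=np.hypot(xx-near[0],yy-near[1])<rad
    y,x=np.nonzero(m); return (x.mean(),y.mean()),len(x)
if __name__=='__main__':
  for n,pts in (('top',dict(red=(242,230),yellow=(264,227),green=(282,226),ball=(211,238))),('side',dict(red=(211,201),yellow=(226,218),green=(238,235),ball=(182,158)))):
    im=cv2.imread(f'pics/{n}.png')[:,:,::-1].copy()
    for k,h,z in(('red',0,.082),('yellow',27,.082),('green',70,.082),('ball',12,.145)):
        c,N=blob(im,h,pts[k],8); print(n,k,np.round(c,1),N,onplane(n,c,z).round(4))
E
python3 refine.py
```

```text
top red [241.9 229.6] 81 [0.5228 0.0477 0.082 ]
top yellow [263.9 226.6] 84 [ 0.531  -0.0142  0.082 ]
top green [282.2 225.7] 75 [ 0.5331 -0.0656  0.082 ]
top ball [211.3 237.5] 61 [0.5016 0.129  0.145 ]
side red [210.  199.6] 115 [0.5234 0.0427 0.082 ]
side yellow [225.3 217.3] 135 [ 0.5314 -0.0185  0.082 ]
side green [237.1 233.7] 121 [ 0.5343 -0.0684  0.082 ]
side ball [182.1 158.6] 104 [0.5039 0.1335 0.145 ]
```

```bash
python3 -m pendant '[[-1,0,0,0,-0.171],[-1,0,0,0,-0.171],[-1,0,0,0,-0.171],[-1,0,0,0,0]]' 30; python3 -m pendant '[[-1,-0.022,-0.051,0,0],[-1,-0.022,-0.051,0,0],[-1,-0.022,-0.051,0,0],[-1,-0.022,-0.051,0,0],[-1,-0.022,-0.051,0,0],[-1,-0.022,-0.051,0,0],[-1,-0.022,-0.051,0,0],[-1,-0.022,-0.051,0,0]]'; python3 -m pendant '[[-1,0,0,0,0],[-1,0,0,0,0]]'
```

```text
clock: 1.7
tcp_pos: [0.2433, 0.521, 0.2483]
orientation: [0.0, -0.037, 0.999, 0.0]
wrist_force: [0.2, 0.5, -0.2]
finger_gap: 0.0123
grip_force: 0.0
clock: 2.7
tcp_pos: [0.4505, 0.1259, 0.2486]
orientation: [0.001, -0.036, 0.999, 0.0]
wrist_force: [0.3, 0.3, 0.5]
finger_gap: -0.0004
grip_force: 0.0
clock: 2.95
tcp_pos: [0.4496, 0.1276, 0.2483]
orientation: [-0.0, -0.037, 0.999, 0.0]
wrist_force: [-0.3, 0.9, -0.7]
finger_gap: 0.0
grip_force: 0.0
```

Run:
```python
from h import *
im=env.read_camera('wrist'); cv2.imwrite('pics/w1.png',im[:,:,::-1])
for l in('lever_tip','lever_base','green_base','red_base','yellow_base'):
    for r in env.recognise('wrist',l)[:1]: print(l,round(r['score'],2),np.round(r['centre'],1),onplane('wrist',r['centre'],Z[l]).round(3))
```

```text
lever_base 0.64 [252.8 227.9] [0.503 0.131 0.075]
green_base 0.87 [ 66.2 238. ] [ 0.527 -0.055  0.078]
red_base 0.59 [175.2 237.2] [0.518 0.054 0.078]
yellow_base 0.82 [118.4 237.9] [ 0.524 -0.003  0.078]
```

View pics/w1.png

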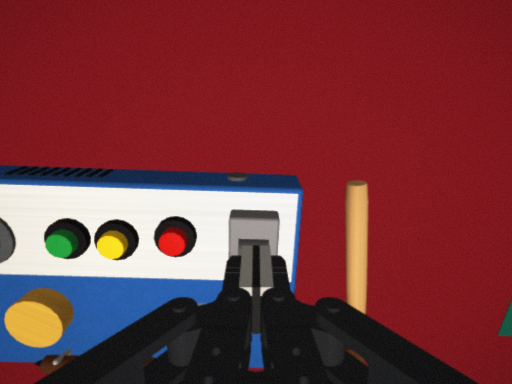

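The wrist view shows the fingers (column 255) in line with the lever base (254,228), with red (175,240), yellow (115,240) and green (65,240) well to the left. The ball is hidden behind the fingers. I'll descend in front of the ball and push.

```bash
python3 -m pendant '[[-1,0,0,0.04,0],[-1,0,0,0.04,0],[-1,0,0,0.015,0],[-1,0,0,0,0]]'; python3 -m pendant '[[-1,-0.01,0,0,0],[-1,-0.01,0,0,0],[-1,-0.01,0,0,0],[-1,0,0,0,0]]';python3 -m pendant '[[-1,-0.01,0,0,0],[-1,-0.01,0,0,0],[-1,-0.01,0,0,0],[-1,-0.005,0,0,0],[-1,0,0,0,0]]'
python3 - <<'E'
from refine import *
for n in('side','top'):
    im=env.read_camera(n); cv2.imwrite(f'pics/{n}2.png',im[:,:,::-1])
    for r in env.recognise(n,'lever_tip')[:2]: print(n,round(r['score'],2),np.round(r['centre'],1),onplane(n,r['centre'],.145).round(3))
im=cv2.imread('pics/side2.png')[100:250,120:320]; cv2.imwrite('pics/s2c.png',cv2.resize(im,(800,600),interpolation=cv2.INTER_CUBIC))
E
```

```text
clock: 3.75
tcp_pos: [0.4491, 0.1279, 0.1529]
orientation: [-0.001, -0.038, 0.999, -0.0]
wrist_force: [0.5, 0.1, 0.6]
finger_gap: 0.0002
grip_force: 0.0
clock: 4.25
tcp_pos: [0.481, 0.1299, 0.1536]
orientation: [0.001, -0.038, 0.999, 0.0]
wrist_force: [0.4, 0.3, -0.6]
finger_gap: 0.0001
grip_force: 0.0
clock: 4.88
tcp_pos: [0.5152, 0.1326, 0.1532]
orientation: [0.0, -0.038, 0.999, 0.0]
wrist_force: [0.3, 0.0, 0.3]
finger_gap: 0.0003
grip_force: 0.0
side 0.63 [196.2 158.5] [0.532 0.118 0.145]
```

View pics/s2c.png

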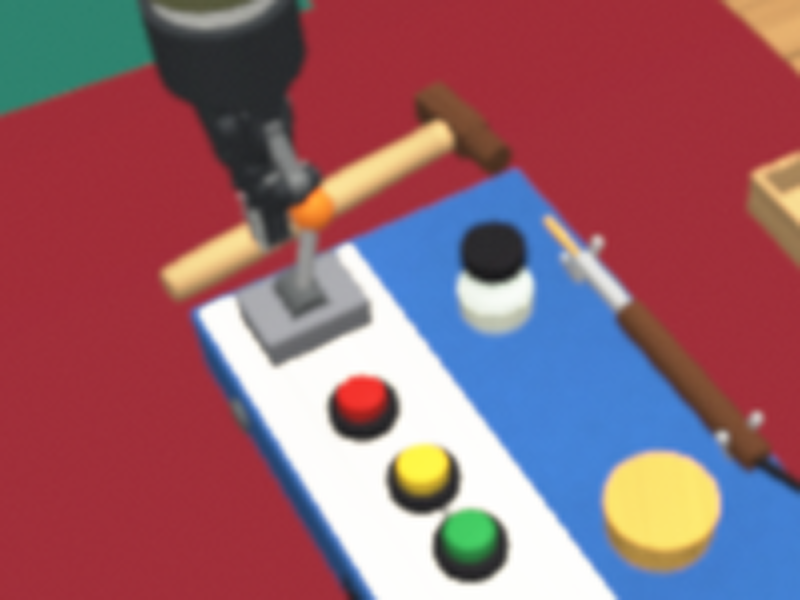

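The side crop shows the ball (310,208) just ahead of the fingers and the lever a little past upright. I keep pushing in small steps and watch the force.

```bash
python3 -m pendant '[[-1,-0.006,0,0,0],[-1,-0.006,0,0,0],[-1,0,0,0,0]]'; python3 -m pendant '[[-1,-0.004,0,0,0],[-1,0,0,0,0]]';python3 -m pendant '[[-1,-0.003,0,0,0],[-1,0,0,0,0]]'; python3 -m pendant '[[-1,-0.003,0,0,0],[-1,0,0,0,0]]'
```

```text
clock: 5.45
tcp_pos: [0.5273, 0.1335, 0.1532]
orientation: [0.0, -0.038, 0.999, 0.0]
wrist_force: [0.0, -0.4, -0.1]
finger_gap: -0.0002
grip_force: 0.0
clock: 5.7
tcp_pos: [0.5309, 0.1338, 0.1533]
orientation: [0.0, -0.038, 0.999, 0.0]
wrist_force: [-0.1, 0.5, -0.1]
finger_gap: 0.0003
grip_force: 0.0
clock: 5.95
tcp_pos: [0.5336, 0.1341, 0.1532]
orientation: [-0.0, -0.038, 0.999, 0.0]
wrist_force: [-0.6, -0.1, 0.9]
finger_gap: -0.0001
grip_force: 0.5
clock: 6.2
tcp_pos: [0.534, 0.1341, 0.153]
orientation: [-0.003, -0.038, 0.999, -0.0]
wrist_force: [-7.7, -0.1, 5.0]
finger_gap: 0.0
grip_force: 4.1
```

The stop is reached (−7.7 N). I back off, rise and shift across to in front of green.

```bash
python3 -m pendant '[[-1,0,0,0,0],[-1,0.015,0,0,0],[-1,0.03,0,0,0],[-1,0.02,0,0,0],[-1,0,0,-0.04,0],[-1,0,0,-0.02,0],[-1,0,0,0,0]]'; python3 -m pendant '[[-1,0.015,-0.05,0,0],[-1,0,-0.05,0,0],[-1,0,-0.05,0,0],[-1,0,-0.05,0,0],[-1,0,0,0,0],[-1,0,0,0,0]]'
python3 - <<'E'
from refine import *
im=env.read_camera('wrist'); cv2.imwrite('pics/w3.png',im[:,:,::-1])
for l in('green_base','yellow_base'):
  for r in env.recognise('wrist',l)[:1]: print(l,r)
hsv=cv2.cvtColor(im,cv2.COLOR_RGB2HSV)
for k,h in(('red',0),('yellow',27),('green',70)):
    for rad,near in((40,{'red':None}.get(k) or env.recognise('wrist',k+'_base')[0]['centre']),):
        c,N=blob(im,h,near,rad); print(k,np.round(c,1),N,onplane('wrist',c,.083).round(4))
im2=env.read_camera('side')
cv2.imwrite('pics/s3.png',im2[:,:,::-1])
for n in('side','top'):
    if n=='top': env.read_camera(n)
    for r in env.recognise(n,'lever_tip')[:1]: print(n,r,onplane(n,r['centre'],.143))
a=cv2.resize(im[:,:,::-1],(400,300)); b=cv2.resize(im2[100:250,120:320,::-1],(400,300)); cv2.imwrite('pics/c3.png',np.hstack([a,b]))
E
```

```text
clock: 7.08
tcp_pos: [0.4735, 0.1295, 0.2152]
orientation: [0.003, -0.038, 0.999, 0.0]
wrist_force: [0.3, -0.4, 0.1]
finger_gap: 0.0004
grip_force: 0.0
clock: 7.82
tcp_pos: [0.4715, -0.071, 0.2123]
orientation: [-0.001, -0.038, 0.999, 0.001]
wrist_force: [0.2, -0.2, -0.3]
finger_gap: -0.0
grip_force: 0.0
green_base {'centre': [258.0, 237.6], 'score': 0.61}
yellow_base {'centre': [313.5, 248.3], 'score': 0.95}
red [382.6 252.6] 841 [0.5205 0.0477 0.083 ]
yellow [313.8 256.1] 793 [ 0.529  -0.0125  0.083 ]
green [258.6 242.8] 63 [ 0.5198 -0.0626  0.083 ]
top {'centre': [210.7, 217.4], 'score': 0.64} [0.55542998 0.13067317 0.143     ]
```

View pics/c3.png

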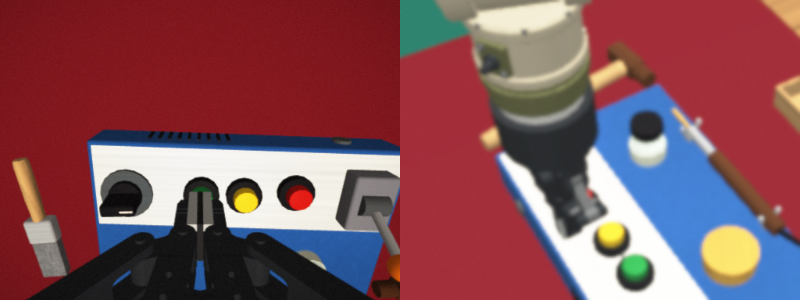

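The wrist view shows the lever leaning to the rear, the green collar centred at column ~258 just ahead of the fingers, and yellow clear to the right. I'll move over green and press in small steps.

```bash
python3 -m pendant '[[-1,-0.032,0,0,0],[-1,-0.031,0,0,0],[-1,0,0,0.045,0],[-1,0,0,0.04,0],[-1,0,0,0.012,0],[-1,0,0,0,0],[-1,0,0,0,0]]'
python3 - <<'E'
from h import *
im=env.read_camera('side'); im2=env.read_camera('wrist')
b=cv2.resize(im[190:280,190:310,::-1],(400,300),interpolation=cv2.INTER_CUBIC); a=cv2.resize(im2[:,:,::-1],(400,300)); cv2.imwrite('pics/c4.png',np.hstack([a,b]))
E
```

```text
clock: 9.2
tcp_pos: [0.5361, -0.0668, 0.1181]
orientation: [0.001, -0.038, 0.999, -0.0]
wrist_force: [-0.2, -0.1, 0.5]
finger_gap: 0.0001
grip_force: 0.0
```

View pics/c4.png

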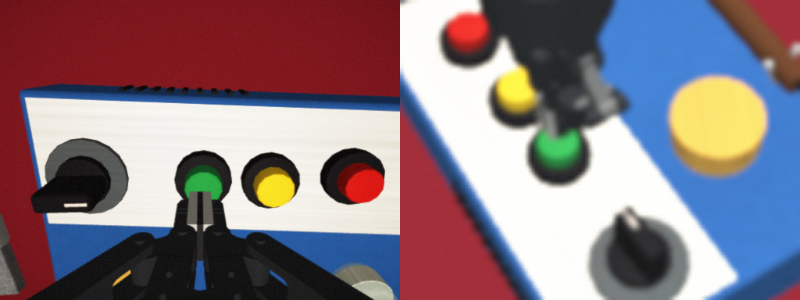

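Run:
```python
from h import *
print(onplane('wrist',(260,231),.072),onplane('wrist',(343,231),.072))
s=env.get_state()['tcp_pos']
print(proj('wrist',[[s[0],s[1],.084],[.534,-.066,.084],[.534,-.066,.072]]))
```

```text
[ 0.53242596 -0.06333811  0.072     ] [ 0.52872654 -0.01550313  0.072     ]
[[253.38098594 246.15700548]
 [255.1415425  242.89443272]
 [255.20619717 233.13323213]]
```

Both views show the fingers above the green cap, offset about 3 mm to the rear and 2 mm to the side. I correct that and press.

```bash
python3 -m pendant '[[-1,0.003,0.002,0,0],[-1,0,0,0.007,0],[-1,0,0,0.007,0],[-1,0,0,0,0]]'; python3 -m pendant '[[-1,0,0,0.003,0],[-1,0,0,0.002,0],[-1,0,0,0,0]]'; python3 -m pendant '[[-1,0,0,0.002,0],[-1,0,0,0,0]]'; python3 -m pendant '[[-1,0,0,0.0015,0],[-1,0,0,0,0]]'
```

```text
clock: 9.8
tcp_pos: [0.5312, -0.0646, 0.1015]
orientation: [-0.001, -0.038, 0.999, 0.0]
wrist_force: [0.2, 0.1, -0.4]
finger_gap: -0.0
grip_force: 0.0
clock: 10.18
tcp_pos: [0.5317, -0.0647, 0.0973]
orientation: [-0.0, -0.038, 0.999, 0.0]
wrist_force: [-1.6, 0.6, 2.6]
finger_gap: -0.0002
grip_force: 1.5
clock: 10.42
tcp_pos: [0.5317, -0.0647, 0.0953]
orientation: [0.0, -0.038, 0.999, 0.0]
wrist_force: [-2.1, -0.1, 3.6]
finger_gap: -0.0
grip_force: 1.9
clock: 10.68
tcp_pos: [0.5317, -0.0647, 0.0938]
orientation: [0.0, -0.038, 0.999, 0.0]
wrist_force: [-2.2, -0.3, 4.4]
finger_gap: 0.0001
grip_force: 2.2
```

```bash
python3 -m pendant '[[-1,0,0,0.0005,0],[-1,0,0,0,0]]'; python3 -m pendant '[[-1,0,0,-0.004,0],[-1,0,0,-0.01,0],[-1,0,0,-0.03,0],[-1,0,0,-0.05,0],[-1,0,0,-0.05,0],[-1,0,0,0,0],[-1,0,0,0,0]]';  python3 -m pendant '[[-1,0.05,0,0,0],[-1,0.05,0,0,0],[-1,0,0,0,0],[-1,0,0,0,0]]'
python3 - <<'E'
from h import *
im=env.read_camera('side'); im2=env.read_camera('wrist')
b=cv2.resize(im[100:325,110:410,::-1],(400,300),interpolation=cv2.INTER_CUBIC); a=cv2.resize(im2[:,:,::-1],(400,300)); cv2.imwrite('pics/c5.png',np.hstack([a,b]))
E
```

```text
clock: 10.92
tcp_pos: [0.5317, -0.0647, 0.0933]
orientation: [0.0, -0.038, 0.999, 0.0]
wrist_force: [-1.9, 0.9, 4.1]
finger_gap: 0.0
grip_force: 2.3
clock: 11.8
tcp_pos: [0.5316, -0.0647, 0.2372]
orientation: [0.0, -0.038, 0.999, 0.0]
wrist_force: [-0.4, 0.8, 0.7]
finger_gap: -0.0
grip_force: 0.0
clock: 12.3
tcp_pos: [0.4321, -0.0723, 0.2367]
orientation: [-0.0, -0.038, 0.999, 0.0]
wrist_force: [0.5, 0.3, 0.1]
finger_gap: -0.0001
grip_force: 0.0
```

View pics/c5.png

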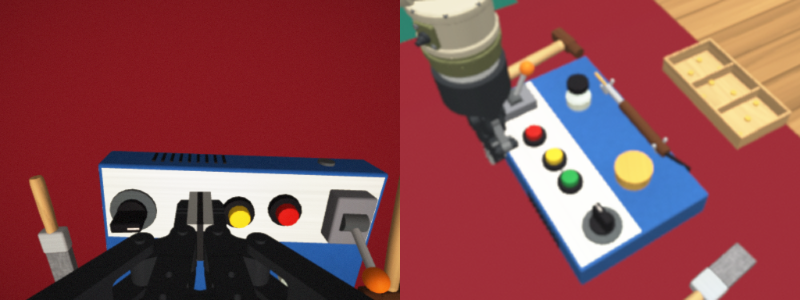

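The side view shows the lever leaning to the rear with the ball at (527,68), green up at (570,180), and everything else in place. The press reached about 7 mm by both height and force. I hand in.

```bash
python3 -c "
from workcell import env
print(env.hand_in())"
```

```text
the job is handed in; nothing more can be done
None
```

The job is handed in, though the hand-in gave no verdict: I pushed the lever over to its rear stop, then pressed the green button about 7 mm and let it up. The arm is clear, and nothing else looks moved in the last pictures.

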